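Film kit back in its holders

TASK

Put the film-developing kit away, each piece standing flat inside the holder made for it: the steel reel column-up in the square steel tray, the red funnel mouth-down in the round red dish, the timer button-up in the black rubber cradle with its length along the cradle's, and the orange-lidded canister upright in the orange cup. Set every piece down rather than dropping it, and leave the glass dosing cup and the blue film cassette standing where they are.

Things in the scene. Friction and masses are not known exactly. Their poses are not given: they have to be found in the camera images.
- reel: Steel film reel clipped on its black centre column, standing column-up. Reel: two wire spirals, 90 mm across and 43 mm high. Column: a round black post 25 mm in diameter on the reel's axis, rising to 100 mm above the underside; its bare part, from 47 to 100 mm, is the place to grip. About 130 g. Origin: centre of the underside, z up the column. (A second, taller reel without a column lies at the side and is not part of the job.) Its holder is the steel tray.
- funnel: Red funnel of firm silicone (handles as rigid), standing mouth-down with its stem pointing up. Mouth 84 mm across; cone up to 50 mm; the stem is a straight tube 16 mm in diameter from 54 to 92 mm above the underside, the place to grip. About 70 g. Origin: centre of the mouth, on the underside, z up the stem. Its holder is the red round dish.
- timer: Aluminium timer block lying flat on four small feet, 72 mm (x) by 46 mm (y) by 36 mm high, with a dark display window and a blue press button (21 mm across, 5 mm proud) on its top. Grip it across its 46 mm sides. About 140 g. Origin: centre of the underside, x along the 72 mm length, z up. Its holder is the black rubber cradle.
- canister: Clear round film canister with an orange lid, standing upright: 33 mm in diameter, 53 mm high, a film cassette inside. About 35 g. Origin: centre of the underside, z up. Its holder is the orange cup.
- reel_tray: Square stainless drip tray with perforated floor, fixed to the worktop: 112 mm square outside, 106 mm inside, rim top 10 mm and floor 3 mm above the worktop. For the reel. Origin: centre of the underside, x and y along its sides.
- funnel_dish: Round red silicone drip dish, fixed to the worktop: 114 mm across outside, 106 mm inside, rim top 10 mm and floor 3 mm above the worktop. For the funnel. Origin: centre of the underside.
- timer_cradle: Rectangular black rubber cradle, fixed to the worktop: outside 98 mm (x) by 72 mm (y), recess 90 by 64 mm, rim top 9 mm and floor 4 mm above the worktop. For the timer, its length along the cradle's length, either way round. Origin: centre of the underside, x along the 98 mm length.
- canister_cup: Low round orange cup, fixed to the worktop: 60 mm across outside, 50 mm inside, rim top 16 mm and floor 4 mm above the worktop. For the canister. Origin: centre of the underside.
- dose_glass: Small clear glass dosing cup with blue marks and a blue base, 38 mm across the rim, 58 mm high, loose, standing in the middle of the kit; stays where it is. Origin: centre of the underside, z up.
- cassette: Grey film cassette with a blue band and a black spool end, 25 mm across, 49 mm high, loose, standing on end among the kit; stays where it is. Origin: centre of the underside, z up.

How it is judged:
By the outcome, as a careful person would: the job done as asked, in the order asked, and still so for the second after the job is handed in, with the robot touching nothing.
It also fails if it takes over 128 s, if anything falls off the work surface, if the arm or the gripper's body presses on something with over 40 N, if the wrist force passes 120 N, or if a joint passes its speed limit or range.

ROBOT

A 6-joint arm with a two-finger parallel gripper is mounted at the origin on the work surface. World frame = base frame: x ahead of the robot, y to its left, z up, the work surface at z = 0. Lengths are in m, angles in rad, forces in N, time in s.
With the tool pointing down it reaches from about 0.35 to 0.875 m from the base axis. Payload 4.2 kg.
Tool frame: the origin (TCP) lies midway between the tips of the shut fingers; the grasp point (between the pads) lies 19 mm behind it; x points along the fingers, z is the direction in which the jaws open and shut, and the axes are right-handed (so a half turn about x gives the same grasp; the last joint's range is limited). The gripper opens to 85 mm and grips with 20 to 120 N. Pads are 22 mm wide; open, the fingers measure 114 mm over their backs; the gripper's body (76 mm by 85 mm) begins 54 mm behind the grasp point. The pads swing forward as they close: fully open they stand 13 mm farther back than shut.
Start: joints at [-1.032, 0.385, 0.008, 0, -1.194, -0.259], TCP at [0.173, -0.601, 0.231] pointing down, gripper open.
Joint ranges: [-3.14, 3.14], [-1.21, 2.06], [-1.07, 1.41], [-3.16, 2.05], [-2.99, -0.16], [-3.1, 3.1]. Speed limits (rad/s): [2.79, 2.79, 3.14, 3.14, 3.14, 3.14].

INTERFACE

Orientations are given as [roll, pitch, yaw] about the fixed x, y, z axes, in that order (R = Rz(yaw) Ry(pitch) Rx(roll)).
In Python, from cell import read_state, snapshot, close_job gives the robot as it stands.
- The arm moves only by the tool play_rows, never from a script. Its argument "series" is a list of rows, each a list of 3 entries, a list of its own where there are three numbers: the gripper command: -1 is shut, 1 is fully open, values between are in proportion, then the shift along the tool's x, y, z in m, then the turn about the tool's x in units of 5 degrees (1.0 is 5 degrees). A call has 1 to 8 rows; each row is the pose to reach, as a shift and turn from the pose commanded when the call began, along the tool's axes at that moment; what a row does not reach only later rows make up. A row lasts 1/12 s, in which the tool goes at most 41.7 mm and 7.16 degrees, less where a joint would pass 70% of its speed; a pose out of reach is approached as far as the arm can. A call with a gripper value outside its range is refused whole. The fingers move at their own pace and stop on an object; "grip_force" is the grip in N (left out, the last holds). Time passes only in rows, so rows that repeat a pose let the fingers close. It gives the time, the measured TCP pose, the force and the opening at its end, in the units of the state.
- read_state(): the state, without advancing time (a new reading comes with each control period).
- snapshot(name): name is "scene" or "top" or "wrist"; returns a dict with "img" (384x512x3 uint8, red, green, blue), "z_map" (384x512 float32, m along the optical axis (not along the pixel's ray), 0 where there is no reading), "intrinsics" (3x3 intrinsics, pixels), "dist_coeffs" ([k1, k2, p1, p2, k3] as OpenCV has them; the pictures are not rectified), "R" (3x3) and "t" (3): a world point X has camera coordinates R X + t. Camera axes: x right, y down, z forward; pixel columns grow to the right and rows downward; lengths in m; the calibration is good to about 2 mm. A picture is of the moment at which its call begins.
- close_job(): hands the job in, once; it reports no verdict.
The state is a dict: "t": time; "joint_pos": joint angles; "joint_vel": joint speeds; "effort": joint torques, N m; "eef_pos": TCP position; "orientation": TCP orientation; "force": force on the tool from outside, world axes, zero at the start; "torque": the same for the moment, N m; "opening": opening from 0.0 (shut) to 1.0 (fully open).
Only numpy, scipy, OpenCV 4.12 (cv2) and the standard library are available. Lean on these libraries where they do the work, as an engineer would, in place of code of your own. Each camera call takes 0.05 s, during which the arm holds its last target.

## Working session

There is one attempt and no reset: what is moved stays moved. The work goes in short steps, Python scripts to look and compute and a tool call to move; the robot and the scene stay as the last step left them, time stands still between calls to the robot, and variables do not carry over. Pictures are saved under pics/ and viewed, and the job is handed in when it is done.

Besides the shell and the picture viewer there is one more tool, called after "Request:" in YAML: its name, and indented under it one key for each argument. play_rows: Moves the arm, as the interface text tells. Its arguments: {"type":"object","properties":{"series":{"type":"array","items":{"type":"array"}},"grip_force":{"type":"number"}},"required":["series"]}

```bash
ls; mkdir -p pics
python3 - <<'E'
from cell import *
import cv2,numpy as np
print(read_state())
for n in ["scene","top","wrist"]:
    s=snapshot(n); np.savez(f"{n}0.npz",**s)
    cv2.imwrite(f"pics/{n}0.png",s["img"][:,:,::-1])
    print(n,s["intrinsics"].tolist(),s["dist_coeffs"],s["R"].round(3).tolist(),s["t"])
E
```

```text
pics
{'t': 0.0, 'joint_pos': array([-1.03243324e+00,  3.85542439e-01,  6.64257065e-03, -5.20772248e-04,
       -1.19402856e+00, -2.58614835e-01]), 'joint_vel': array([-0.00069047, -0.0007812 ,  0.00028806, -0.0011264 , -0.0011298 ,
        0.00089538]), 'effort': array([ 5.80273645e-04, -3.92289269e+01,  1.88410628e+01,  4.18611825e+00,
       -4.61728399e-03, -4.20906105e-06]), 'eef_pos': array([ 0.17244017, -0.60012754,  0.23023345]), 'orientation': array([0.03547005, 1.56860997, 1.88582251]), 'force': array([-1.05205537,  0.51289026,  0.40804275]), 'torque': array([-0.02745216, -0.00013907,  0.00461896]), 'opening': 0.9999647676612421}
scene [[468.0949197921971, 0.0, 246.8335782067555], [0.0, 468.0949197921971, 188.4547378622232], [0.0, 0.0, 1.0]] [-0.19635678  0.          0.          0.          0.        ] [[-0.06, 0.998, -0.02], [0.541, 0.016, -0.841], [-0.839, -0.062, -0.541]] [ 0.04011023 -0.23500544  1.53145537]
top [[418.5000253892025, 0.0, 254.93574626713834], [0.0, 418.5000253892025, 188.13760296061287], [0.0, 0.0, 1.0]] [0.0102669 0.        0.        0.        0.       ] [[-0.027, -1.0, 0.003], [-0.996, 0.026, -0.086], [0.086, -0.006, -0.996]] [0.0047261  0.52702693 1.10531304]
wrist [[332.7469767666792, 0.0, 257.6825091526209], [0.0, 332.7469767666792, 189.66035805771645], [0.0, 0.0, 1.0]] [-0.04622362  0.          0.          0.          0.        ] [[-0.276, 0.961, 0.001], [0.921, 0.265, 0.284], [0.273, 0.079, -0.959]] [ 0.62353802 -0.03687363  0.3788322 ]
```

View pics/scene0.png

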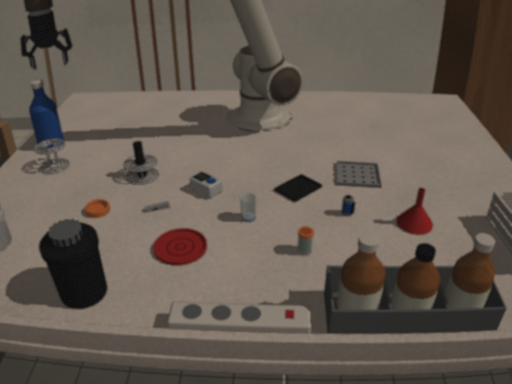

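View pics/top0.png

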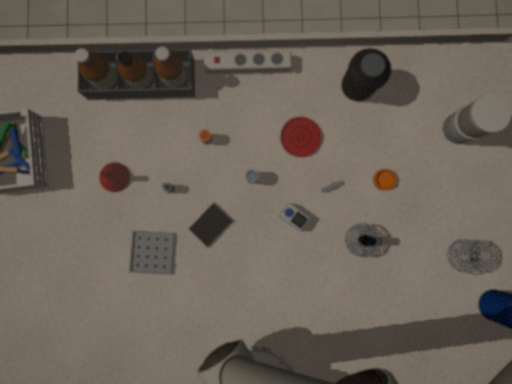

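View pics/wrist0.png

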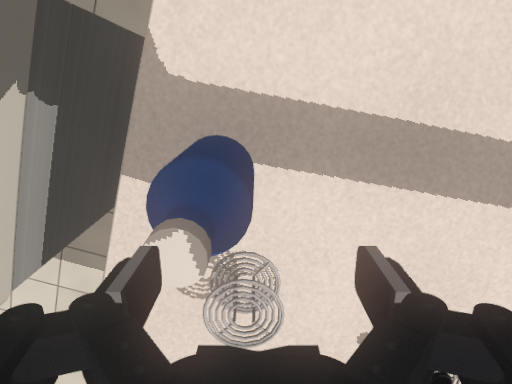

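The pictures show the reel at top (368,240), funnel at (115,177), timer at (297,216) and canister at (206,136). The tray is at (153,252), dish (302,137), cradle (212,224) and orange cup (386,180). The dose glass is at (253,177), the cassette at (170,188), and the blue bottle is near the gripper. Next I'll measure them.

```bash
cat > h.py <<'E'
import cv2,numpy as np
def load(n): return dict(np.load(n))
def ray(s,uv):
    uv=np.asarray(uv,float).reshape(-1,1,2)
    p=cv2.undistortPoints(uv,s["intrinsics"],s["dist_coeffs"]).reshape(-1,2)
    d=np.c_[p,np.ones(len(p))]@s["R"]
    return -s["R"].T@s["t"],d
def onplane(s,uv,z):
    c,d=ray(s,uv); k=(z-c[2])/d[:,2]; return c+d*k[:,None]
def cloud(s):
    h,w=s["z_map"].shape
    u,v=np.meshgrid(np.arange(w),np.arange(h))
    c,d=ray(s,np.c_[u.ravel(),v.ravel()])
    P=c+d*s["z_map"].reshape(-1,1)
    P[s["z_map"].ravel()==0]=np.nan
    return P.reshape(h,w,3)
E
python3 - <<'E'
from h import *
t=load("top0.npz");sc=load("scene0.npz")
for n,s in (("top",t),("scene",sc)):
    P=cloud(s); print(n,np.nanmedian(P[...,2]))
for n,s,(x0,y0,x1,y1) in (("topA",t,(80,110,280,290)),("topB",t,(260,100,460,290)),("scA",sc,(60,120,260,280)),("scB",sc,(230,140,460,280))):
    c=cv2.convertScaleAbs(s["img"][y0:y1,x0:x1,::-1],alpha=1.6)
    cv2.imwrite(f"pics/{n}.png",cv2.resize(c,None,fx=3.4,fy=3.15,interpolation=cv2.INTER_CUBIC)[:600,:800])
P=cloud(t)
for n,(u,v) in dict(reel=(368,240),col=(366,240),funnel=(115,177),timer=(297,216),can=(206,136),tray=(153,252),dish=(302,137),cradle=(212,224),cup=(386,180),glass=(252,177),cas=(168,188)).items(): print(n,P[v,u].round(4))
E
```

```text
top 0.0005363617170723867
scene 0.0008605116933501078
reel [ 0.3835 -0.2865  0.0984]
col [ 0.3835 -0.2829  0.0935]
funnel [0.5646 0.3604 0.0428]
timer [ 0.4489 -0.1189  0.0339]
can [0.6657 0.1164 0.0561]
tray [0.363  0.2699 0.006 ]
dish [ 0.6667 -0.1432  0.0067]
cradle [0.4338 0.1099 0.0037]
cup [ 0.5414 -0.3695  0.0045]
glass [ 0.5591 -0.0022  0.0071]
cas [0.5316 0.2203 0.0443]
```

View pics/topA.png

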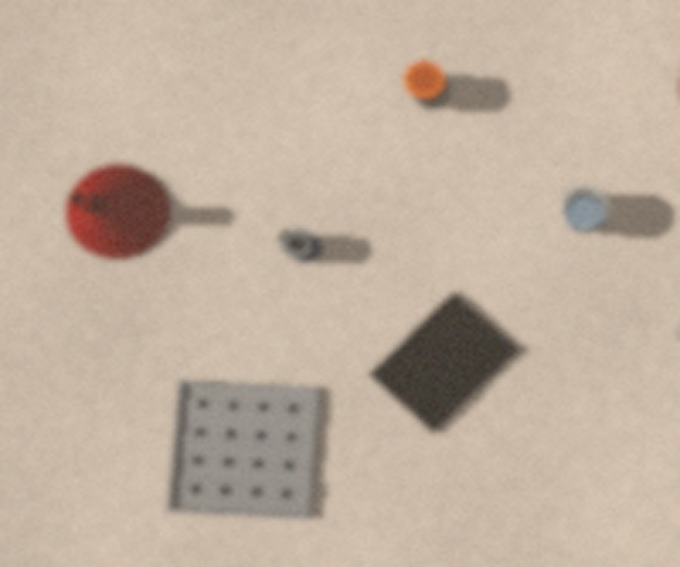

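View pics/topB.png

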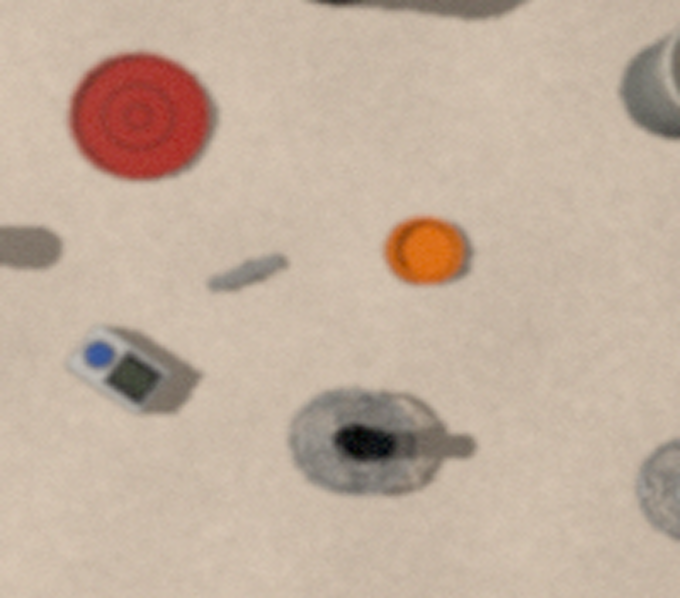

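View pics/scA.png

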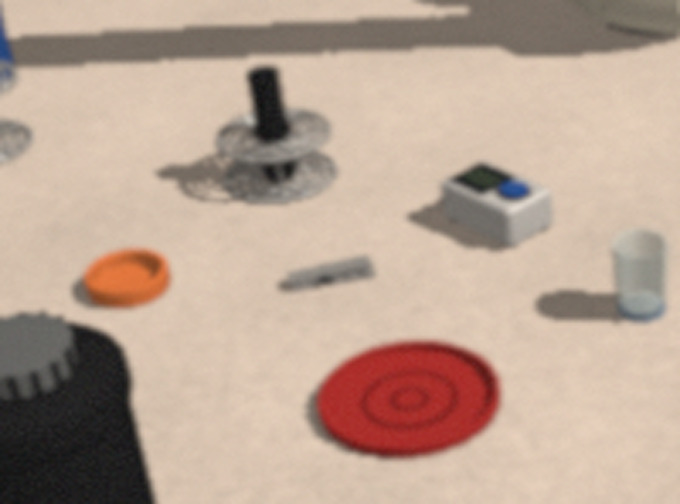

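View pics/scB.png

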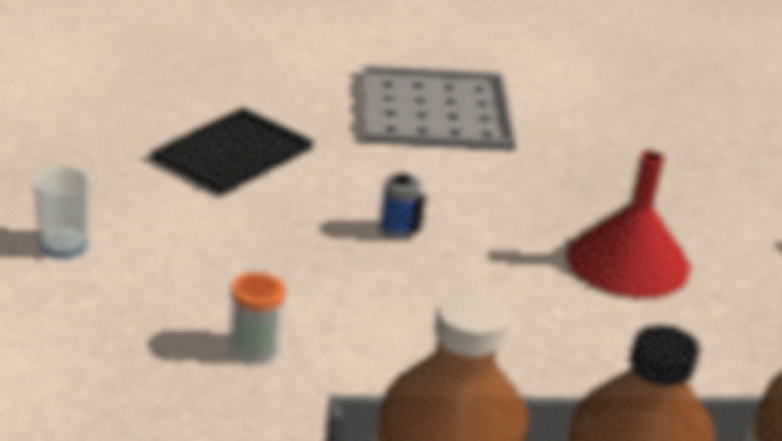

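The crops show every piece upright. The cradle and timer are both rotated, at mirrored angles in the image, and the tray is nearly axis-aligned. I'll get metric poses from both cameras.

```bash
cat > m.py <<'E'
from h import *
def mask(s,box,kind):
    x0,y0,x1,y1=box
    hsv=cv2.cvtColor(s["img"],cv2.COLOR_RGB2HSV); H,S,V=[hsv[...,i].astype(int) for i in range(3)]
    m=dict(red=((H<6)|(H>172))&(S>130),orange=(H>=4)&(H<18)&(S>170),black=(V<75),dark=(V<60),grey=(S<32)&(V>60),bluec=(H>95)&(H<130)&(S>90))[kind]
    r=np.zeros_like(m); r[y0:y1,x0:x1]=m[y0:y1,x0:x1]
    r=r.astype(np.uint8); n,l,st,_=cv2.connectedComponentsWithStats(r)
    if n<2: return None
    return (l==1+st[1:,4].argmax()).astype(np.uint8)
def cont(m): return max(cv2.findContours(m,cv2.RETR_EXTERNAL,cv2.CHAIN_APPROX_NONE)[0],key=cv2.contourArea).reshape(-1,2)
def circ(s,m,z):
    p=onplane(s,cont(m),z)[:,:2].astype(np.float32); (c,ax,a)=cv2.fitEllipse(p); return np.round(c,4),np.round(ax,4)
def rect(s,m,z):
    p=onplane(s,cont(m),z)[:,:2].astype(np.float32); (c,wh,a)=cv2.minAreaRect(p*1000); return np.round(c,1),np.round(wh,1),round(a,1)
E
python3 - <<'E'
from m import *
t=load("top0.npz");s=load("scene0.npz")
B=dict(dish=((270,105,335,170),(145,220,215,270)),cup=((365,160,410,200),(75,190,120,225)),can=((190,120,222,150),(290,220,320,246)),cradle=((180,195,245,255),(265,165,335,210)),tray=((120,222,185,285),(320,150,395,195)),timer=((275,195,325,240),(180,160,230,205)),btn=((280,200,300,225),(200,165,225,190)),col=((355,228,395,250),(125,135,155,165)),fun=((90,155,140,200),(390,180,440,235)),cas=((155,175,180,200),(335,190,360,220)))
for i,(n,c) in enumerate((("top",t),("scene",s))):
    for k,kind,z,f in (("dish","red",.008,circ),("cup","orange",.014,circ),("can","orange",.053,circ),("btn","bluec",.041,circ),("cradle","black",.009,rect),("tray","grey",.008,rect),("timer","grey",.036,rect)):
        m=mask(c,B[k][i],kind)
        if m is None: print(n,k,None);continue
        print(n,k,m.sum(),*f(c,m,z))
    P=cloud(c)
    for k,lo,hi,kind in (("col",.055,.098,"black"),("fun",.06,.09,"red"),("timer",.033,.045,None),("can",.045,.06,None),("cas",.03,.055,None),("tray",-.01,.02,"grey"),("reel",.02,.05,None)):
        b=B.get(k,((340,215,400,265),(115,150,165,190))[i]) if k!="reel" else ((340,215,400,265),(115,145,165,190))[i]
        if k!="reel": b=B[k][i]
        Q=P[b[1]:b[3],b[0]:b[2]].reshape(-1,3)
        if kind: 
            mm=mask(c,b,kind)[b[1]:b[3],b[0]:b[2]].ravel()>0; Q=Q[mm]
        Q=Q[(Q[:,2]>lo)&(Q[:,2]<hi)]
        if len(Q)>3: print(n,"z",k,len(Q),"mean",Q.mean(0).round(4),"min",Q.min(0).round(4),"max",Q.max(0).round(4))
E
```

```text
top dish 1210 [ 0.6678 -0.1398] [0.1058 0.1075]
top cup 339 [ 0.5431 -0.3626] [0.051  0.0576]
top can 64 [0.6689 0.1209] [0.0205 0.0238]
top btn 38 [ 0.4594 -0.097 ] [0.0157 0.0169]
top cradle 964 [433.3 112.6] [73.  96.9] 44.0
top tray 1682 [362.7 273.3] [112.2 111.4] 85.7
top timer 291 [ 447.5 -111.8] [73.4 47.8] 51.4
top z col 53 mean [ 0.3813 -0.2877  0.0798] min [ 0.3683 -0.3063  0.0553] max [ 0.3925 -0.2819  0.098 ]
top z fun 11 mean [0.5667 0.3725 0.0825] min [0.5617 0.3679 0.0655] max [0.5751 0.3777 0.0899]
top z timer 427 mean [ 0.4464 -0.1108  0.0371] min [ 0.4091 -0.1502  0.033 ] max [ 0.4838 -0.0712  0.045 ]
top z can 125 mean [0.6683 0.1218 0.0531] min [0.6528 0.1062 0.0456] max [0.6855 0.1384 0.0597]
top z cas 85 mean [0.5337 0.2241 0.0434] min [0.5214 0.2119 0.0316] max [0.5458 0.2406 0.0514]
top z tray 1677 mean [0.3624 0.2736 0.004 ] min [ 0.3037  0.2151 -0.0025] max [0.4207 0.332  0.0153]
top z reel 544 mean [ 0.3808 -0.2937  0.0423] min [ 0.3368 -0.3397  0.0202] max [ 0.4233 -0.2488  0.0497]
scene dish 1494 [ 0.6722 -0.1402] [0.1098 0.1146]
scene cup 291 [ 0.5519 -
[... 287 characters left out ...]
.3907 -0.2928  0.0765] min [ 0.3797 -0.3055  0.0552] max [ 0.3999 -0.2831  0.098 ]
scene z fun 56 mean [0.5776 0.3714 0.0748] min [0.5717 0.3664 0.0605] max [0.5822 0.3771 0.09  ]
scene z timer 288 mean [ 0.4533 -0.1138  0.037 ] min [ 0.4143 -0.1528  0.0333] max [ 0.4866 -0.0748  0.043 ]
scene z can 172 mean [0.675  0.119  0.0523] min [0.6557 0.104  0.0453] max [0.6888 0.1343 0.0558]
scene z cas 115 mean [0.5416 0.2216 0.0406] min [0.5244 0.2101 0.03  ] max [0.5496 0.2378 0.0513]
scene z tray 903 mean [0.3637 0.269  0.0049] min [3.034e-01 2.136e-01 2.000e-04] max [0.4271 0.3286 0.014 ]
scene z reel 360 mean [ 0.3886 -0.2938  0.0426] min [ 0.3374 -0.3402  0.0203] max [ 0.4285 -0.2513  0.0491]
```

```bash
cat > go.py <<'E'
# usage: go.py x y z [jaw_deg]: tool-frame shift and turn from the measured pose
import sys,numpy as np
from cell import read_state
from scipy.spatial.transform import Rotation as Ro
s=read_state(); R=Ro.from_euler("xyz",s["orientation"]).as_matrix(); p=s["eef_pos"]
a=sys.argv[1:]; tgt=np.array(list(map(float,a[:3])))
jaw=np.degrees(np.arctan2(R[1,2],R[0,2]))
print("t",round(s["t"],2),"pos",p.round(4),"jaw",round(jaw,2),"tilt",(R[:,0]).round(3),"F",s["force"].round(1),"op",round(s["opening"],3),"j",s["joint_pos"].round(2))
print("shift",(R.T@(tgt-p)).round(4))
if len(a)>3:
    d=(jaw-float(a[3])+90)%180-90; print("turn units",round(d/5,2), "alt", round((d-180*np.sign(d))/5,2))
E
python3 - <<'E'
from h import *
for n in("top","scene"):
    P=cloud(load(n+"0.npz"));Q=P.reshape(-1,3);Q=Q[Q[:,2]>.06]
    k=np.floor(Q[:,:2]/.05).astype(int)
    d={}
    for a,z in zip(map(tuple,k),Q[:,2]): d.setdefault(a,[]).append(z)
    print(n,{(round(a[0]*.05,2),round(a[1]*.05,2)):round(max(v),2) for a,v in sorted(d.items()) if len(v)>15 and a[0]*.05<1})
E
python3 go.py .383 -.294 .22 60
```

```text
top {(np.float64(0.05), np.float64(0.05)): np.float64(0.22), (np.float64(0.05), np.float64(0.1)): np.float64(0.21), (np.float64(0.1), np.float64(0.0)): np.float64(0.37), (np.float64(0.1), np.float64(0.05)): np.float64(0.31), (np.float64(0.1), np.float64(0.1)): np.float64(0.22), (np.float64(0.15), np.float64(-0.65)): np.float64(0.14), (np.float64(0.15), np.float64(-0.6)): np.float64(0.14), (np.float64(0.15), np.float64(-0.05)): np.float64(0.51), (np.float64(0.15), np.float64(0.0)): np.float64(0.43), (np.float64(0.15), np.float64(0.05)): np.float64(0.22), (np.float64(0.2), np.float64(-0.65)): np.float64(0.14), (np.float64(0.2), np.float64(-0.6)): np.float64(0.13), (np.float64(0.2), np.float64(-0.35)): np.float64(0.63), (np.float64(0.2), np.float64(-0.3)): np.float64(0.63), (np.float64(0.2), np.float64(-0.1)): np.float64(0.6), (np.float64(0.2), np.float64(-0.05)): np.float64(0.54), (np.float64(0.25), np.float64(-0.6)): np.float64(0.07), (np.float64(0.25), np.float64(-0.15)): np.float64(0.71), (np.float64(0.25), np.float64(-0.1)): np.float64(0.68), (np.float64(0.3), np.float64(-0.65)): n
[... 11623 characters left out ...]
16), (np.float64(0.85), np.float64(0.3)): np.float64(0.16), (np.float64(0.85), np.float64(0.35)): np.float64(0.18), (np.float64(0.85), np.float64(0.4)): np.float64(0.18), (np.float64(0.9), np.float64(0.15)): np.float64(0.07), (np.float64(0.9), np.float64(0.2)): np.float64(0.07), (np.float64(0.9), np.float64(0.25)): np.float64(0.07), (np.float64(0.9), np.float64(0.3)): np.float64(0.07), (np.float64(0.9), np.float64(0.35)): np.float64(0.07), (np.float64(0.9), np.float64(0.4)): np.float64(0.07)}
t 0.15 pos [ 0.1725 -0.6003  0.2305] jaw 106.03 tilt [-0.001  0.001 -1.   ] F [ 0.6 -0.3 -0.1] op 0.997 j [-1.03  0.39  0.01 -0.   -1.19 -0.26]
shift [ 0.0108 -0.2869  0.2363]
turn units 9.21 alt -26.79
```

Request:
play_rows:
  series:
    - [1, [0, -0.287, 0.236], 3.2]
    - [1, [0, -0.287, 0.236], 3.2]
    - [1, [0, -0.287, 0.236], 3.2]
    - [1, [0, -0.287, 0.236], 3.2]
    - [1, [0.0, -0.287, 0.236], 3.2]
    - [1, [0.0, -0.287, 0.236], 3.2]
    - [1, [0.0, -0.287, 0.236], 3.2]
    - [1, [0.0, -0.287, 0.236], 3.2]
  grip_force: 40

```text
t: 0.82
eef_pos: [0.36, -0.3274, 0.2313]
orientation: [-0.513, 1.571, 1.058]
force: [1.5, -1.3, 0.1]
opening: 0.997
```

Request:
play_rows:
  series:
    - [1, [0, 0, 0], 0]
    - [1, [0, 0, 0], 0]
    - [1, [0, 0, 0], 0]
    - [1, [0, 0, 0], 0]

```text
t: 1.15
eef_pos: [0.3588, -0.3299, 0.2311]
orientation: [1.146, 1.57, 2.716]
force: [0.1, 0.5, -0.5]
opening: 1.003
```

```bash
cat > snap.py <<'E'
import sys,cv2,numpy as np
from cell import snapshot
for a in sys.argv[1:]:
    n=a.rstrip("0123456789"); s=snapshot(n); np.savez(a+".npz",**s)
    cv2.imwrite(f"pics/{a}.png",cv2.convertScaleAbs(s["img"][:,:,::-1],alpha=1.4))
E
python3 snap.py wrist1; python3 go.py .383 -.294 .056 90
```

```text
t 1.2 pos [ 0.3586 -0.3302  0.2311] jaw 89.91 tilt [-0.001  0.    -1.   ] F [-0.1  0.8 -0.2] op 1.005 j [-0.41  0.15 -0.32  0.   -1.1  -1.16]
shift [ 0.1751 -0.0244  0.0362]
turn units -0.02 alt 35.98
```

View pics/wrist1.png

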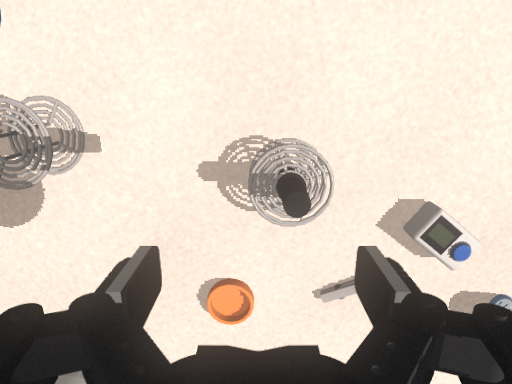

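The wrist view shows the column top at (296,206), the cup at (230,302) and the timer at (440,237). I'll cast those pixels to world coordinates to refine the positions.

Run:
```python
from m import *
w=load("wrist1.npz"); P=cloud(w)
print("coltop",onplane(w,[[297,205]],.1).round(4), P[205,297].round(4))
print("cup",*circ(w,mask(w,(195,265,265,335),"orange"),.013))
print("btn",*circ(w,mask(w,(440,235,480,270),"bluec"),.041))
Q=P[190:260,400:490].reshape(-1,3);Q=Q[(Q[:,2]>.033)&(Q[:,2]<.045)];print("timer",Q.mean(0).round(4),cv2.minAreaRect((Q[:,:2]*1000).astype(np.float32)))
Q=P[130:235,230:345].reshape(-1,3)
for lo,hi in((.09,.12),(.055,.09),(.03,.05)):
    q=Q[(Q[:,2]>lo)&(Q[:,2]<hi)];print(lo,len(q),q.mean(0).round(4),q.min(0).round(4),q.max(0).round(4))
```

```text
coltop [[ 0.3815 -0.2951  0.1   ]] [ 0.3811 -0.2952  0.101 ]Traceback (most recent call last):
  File "<stdin>", line 4, in <module>
  File "m.py", line 12, in circ
    p=onplane(s,cont(m),z)[:,:2].astype(np.float32); (c,ax,a)=cv2.fitEllipse(p); return np.round(c,4),np.round(ax,4)
                ~~~~^^^
  File "m.py", line 10, in cont
    def cont(m): return max(cv2.findContours(m,cv2.RETR_EXTERNAL,cv2.CHAIN_APPROX_NONE)[0],key=cv2.contourArea).reshape(-1,2)
                        ~~~^^^^^^^^^^^^^^^^^^^^^^^^^^^^^^^^^^^^^^^^^^^^^^^^^^^^^^^^^^^^^^^^^^^^^^^^^^^^^^^^^^^^
ValueError: max() iterable argument is empty
```

```bash
sed -i 's/(H<18)&(S>170)/(H<20)\&(S>140)/' m.py
python3 - <<'E'
from m import *
w=load("wrist1.npz"); P=cloud(w)
hs=cv2.cvtColor(w["img"],cv2.COLOR_RGB2HSV);print(hs[302,230],hs[252,461])
print("cup",*circ(w,mask(w,(195,265,265,335),"orange"),.013))
print("btn",*circ(w,mask(w,(440,235,480,270),"bluec"),.041))
Q=P[190:280,390:490].reshape(-1,3);Q=Q[(Q[:,2]>.033)&(Q[:,2]<.045)];print("timer",Q.mean(0).round(4),cv2.minAreaRect((Q[:,:2]*1000).astype(np.float32)))
E
python3 go.py .3815 -.295 .056 90
```

```text
[ 11 163 193] [111 131 136]
cup [ 0.5436 -0.3641] [0.0566 0.0628]
btn [ 0.4589 -0.0991] [0.0184 0.019 ]
timer [ 0.4457 -0.1163  0.0365] ((447.5814208984375, -114.07340240478516), (72.3597183227539, 46.09862518310547), 52.05918502807617)
t 1.2 pos [ 0.3586 -0.3302  0.2311] jaw 89.91 tilt [-0.001  0.    -1.   ] F [-0.1  0.8 -0.2] op 1.005 j [-0.41  0.15 -0.32  0.   -1.1  -1.16]
shift [ 0.1751 -0.0229  0.0352]
turn units -0.02 alt 35.98
```

Request:
play_rows:
  series:
    - [1, [0.0, -0.023, 0.035], 0]
    - [1, [0.02, -0.023, 0.035], 0]
    - [1, [0.055, -0.023, 0.035], 0]
    - [1, [0.09, -0.023, 0.035], 0]
    - [1, [0.125, -0.023, 0.035], 0]
    - [1, [0.155, -0.023, 0.035], 0]
    - [1, [0.174, -0.023, 0.035], 0]
    - [1, [0.174, -0.023, 0.035], 0]

```text
t: 1.87
eef_pos: [0.3787, -0.2942, 0.0533]
orientation: [1.187, 1.561, 2.755]
force: [-0.5, 0.3, -0.1]
opening: 0.999
```

```bash
python3 go.py .3815 -.295 .056 90;  python3 snap.py wrist2
```

```text
t 1.87 pos [ 0.3787 -0.2942  0.0533] jaw 89.82 tilt [-0.009  0.004 -1.   ] F [-0.5  0.3 -0.1] op 0.999 j [-0.32  0.37 -0.56 -0.   -0.65 -1.25]
shift [-0.0027 -0.0028 -0.0008]
turn units -0.04 alt 35.96
```

View pics/wrist2.png

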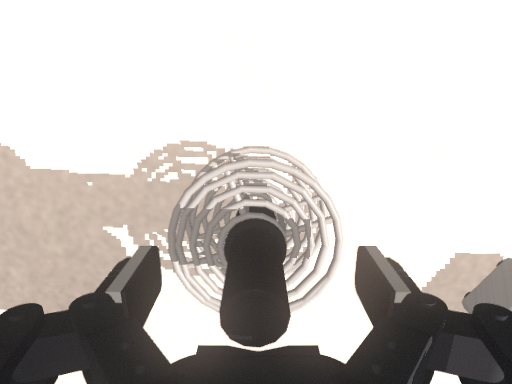

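The column, at about (255,320), is centred between the fingers. I'll raise slightly and close.

Request:
play_rows:
  series:
    - [1, [-0.003, -0.001, 0], 0]
    - [-1, [-0.003, -0.001, 0], 0]
    - [-1, [-0.003, -0.001, 0], 0]
    - [-1, [-0.003, -0.001, 0], 0]
    - [-1, [-0.003, -0.001, 0], 0]
    - [-1, [-0.003, -0.001, 0], 0]
    - [-1, [-0.003, -0.001, 0], 0]
    - [-1, [-0.003, -0.001, 0], 0]
  grip_force: 50

```text
t: 2.58
eef_pos: [0.3838, -0.2944, 0.0608]
orientation: [-2.141, 1.57, -0.569]
force: [-0.8, 0.1, 3.7]
opening: 0.273
```

Request:
play_rows:
  series:
    - [-1, [0, 0, 0], 0]
    - [-1, [0, 0, 0], 0]
    - [-1, [0, 0, 0], 0]
    - [-1, [0, 0, 0], 0]

```text
t: 2.92
eef_pos: [0.3838, -0.2945, 0.0608]
orientation: [-2.209, 1.57, -0.637]
force: [-0.6, 0.7, 5.4]
opening: 0.283
```

```bash
python3 go.py .3815 -.295 .2 90
```

```text
t 2.92 pos [ 0.3838 -0.2945  0.0608] jaw 90.05 tilt [ 0.001 -0.    -1.   ] F [-0.6  0.7  5.4] op 0.283 j [-0.32  0.35 -0.55  0.   -0.66 -1.25]
shift [-0.1392  0.0022 -0.0006]
turn units 0.01 alt -35.99
```

Request:
play_rows:
  series:
    - [-1, [-0.02, 0, 0], 0]
    - [-1, [-0.055, 0, 0], 0]
    - [-1, [-0.095, -0.01, 0.01], 0]
    - [-1, [-0.12, -0.03, 0.035], 0]
    - [-1, [-0.12, -0.05, 0.07], 0]
    - [-1, [-0.12, -0.06, 0.105], 0]
    - [-1, [-0.12, -0.065, 0.14], 0]
    - [-1, [-0.12, -0.065, 0.18], 0]

```text
t: 3.58
eef_pos: [0.4486, -0.1127, 0.1795]
orientation: [1.217, 1.57, 2.787]
force: [1.2, -0.1, -1.5]
opening: 0.279
```

```bash
python3 go.py .365 .273 .18 90
```

```text
t 3.58 pos [ 0.4486 -0.1127  0.1795] jaw 89.96 tilt [-0.001  0.    -1.   ] F [ 1.2 -0.1 -1.5] op 0.279 j [ 0.11  0.16 -0.45 -0.   -0.96 -1.68]
shift [-3.000e-04  8.390e-02  3.856e-01]
turn units -0.01 alt 35.99
```

Request:
play_rows:
  series:
    - [-1, [0, 0.0, 0.04], 1]
    - [-1, [0, 0, 0.08], 2]
    - [-1, [0, 0.0, 0.12], 3]
    - [-1, [0, 0.005, 0.16], 4]
    - [-1, [0, 0.015, 0.2], 5]
    - [-1, [0, 0.03, 0.24], 6]
    - [-1, [0, 0.05, 0.28], 6]
    - [-1, [0, 0.065, 0.315], 6]

```text
t: 4.25
eef_pos: [0.3816, 0.2009, 0.1794]
orientation: [2.579, 1.569, -2.657]
force: [1.0, 0.4, -1.1]
opening: 0.281
```

```bash
python3 go.py .365 .273 .18 60
```

```text
t 4.25 pos [0.3816 0.2009 0.1794] jaw 60.0 tilt [-0.002 -0.001 -1.   ] F [ 1.   0.4 -1.1] op 0.281 j [ 0.86  0.1  -0.52 -0.   -0.95 -2.96]
shift [-0.0006  0.0504  0.0542]
turn units -0.0 alt 36.0
```

Request:
play_rows:
  series:
    - [-1, [0, 0.02, 0.02], -1.4]
    - [-1, [0, 0.035, 0.04], -2.8]
    - [-1, [0, 0.05, 0.054], -4]
    - [-1, [0, 0.05, 0.054], -5.4]
    - [-1, [0, 0.05, 0.054], -6.8]
    - [-1, [0, 0.05, 0.054], -8]
    - [-1, [0, 0.05, 0.054], -8]
    - [-1, [0, 0.05, 0.054], -8]

```text
t: 4.92
eef_pos: [0.3668, 0.2711, 0.1796]
orientation: [2.101, 1.569, -2.44]
force: [-0.7, -0.3, -2.5]
opening: 0.278
```

```bash
python3 go.py .365 .273 .066 100; python3 snap.py wrist3 top3
```

```text
t 4.92 pos [0.3668 0.2711 0.1796] jaw 99.87 tilt [-0.001 -0.001 -1.   ] F [-0.7 -0.3 -2.5] op 0.278 j [ 0.99  0.15 -0.47 -0.   -0.96 -2.39]
shift [0.1136 0.0012 0.0022]
turn units -0.03 alt 35.97
```

View pics/wrist3.png

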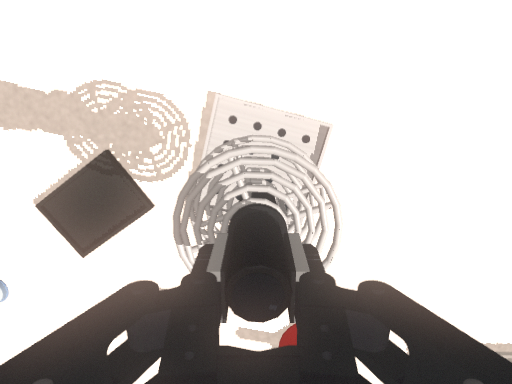

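View pics/top3.png

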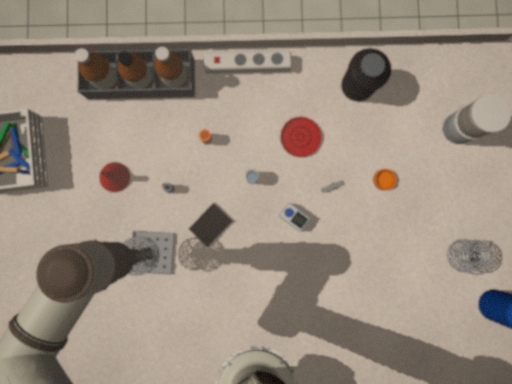

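The wrist view shows the reel held upright over the tray, with the tray's near-robot edge corners at (208,92) and (331,125). I'll check those corners and the cradle.

```bash
python3 - <<'E'
from m import *
w=load("wrist3.npz")
c=onplane(w,[[208,92],[331,125]],.010);print(c.round(4)); 
d=c[1]-c[0]; L=np.hypot(*d[:2]); n=np.array([-d[1],d[0]])/L
print(L, (c.mean(0)[:2]+n*.056).round(4),(c.mean(0)[:2]-n*.056).round(4))
m=mask(w,(20,140,165,265),"black"); print("cradle",m.sum(),*rect(w,m,.008))
q=onplane(w,[[105,151],[154,206],[84,257],[36,205]],.009);print(q.round(4),q.mean(0))
E
python3 go.py .365 .273 .066 100
```

```text
[[0.3033 0.2148 0.01  ]
 [0.313  0.3313 0.01  ]]
0.11686366127039916 [0.2523 0.2777] [0.3639 0.2684]
cradle 5348 [430.1 114.5] [67.8 99.2] 45.3
[[0.3738 0.124  0.009 ]
 [0.4214 0.1756 0.009 ]
 [0.4919 0.106  0.009 ]
 [0.4416 0.0552 0.009 ]] [0.43216299 0.11521332 0.009     ]
t 5.02 pos [0.367  0.2712 0.1799] jaw 99.89 tilt [-0.001 -0.001 -1.   ] F [ 0.2  0.  -1.1] op 0.279 j [ 0.99  0.15 -0.46 -0.   -0.96 -2.39]
shift [0.1139 0.0016 0.0022]
turn units -0.02 alt 35.98
```

Request:
play_rows:
  series:
    - [-1, [0.03, 0, 0], 0]
    - [-1, [0.06, 0.001, 0.001], 0]
    - [-1, [0.08, 0.001, 0.001], 0]
    - [-1, [0.095, 0.001, 0.001], 0]
    - [-1, [0.104, 0.001, 0.001], 0]
    - [-1, [0.11, 0.001, 0.001], 0]
    - [-1, [0.11, 0.001, 0.001], 0]
    - [-1, [0.11, 0.001, 0.001], 0]

```text
t: 5.68
eef_pos: [0.3665, 0.2727, 0.0708]
orientation: [-0.961, 1.57, 0.785]
force: [0.2, -0.0, -2.0]
opening: 0.279
```

Request:
play_rows:
  series:
    - [-1, [0.001, 0, 0], 0]
    - [-1, [0.002, 0, 0], 0]
    - [-1, [0.003, 0, 0], 0]
    - [-1, [0.004, 0, 0], 0]
    - [-1, [0.005, 0, 0], 0]
    - [-1, [0.005, 0, 0], 0]

```text
t: 6.18
eef_pos: [0.366, 0.2723, 0.0653]
orientation: [1.564, 1.571, -2.974]
force: [0.1, 0.4, -1.9]
opening: 0.278
```

```bash
python3 go.py .365 .273 .0638 100
```

```text
t 6.18 pos [0.366  0.2723 0.0653] jaw 100.03 tilt [-0. -0. -1.] F [ 0.1  0.4 -1.9] op 0.278 j [ 1.    0.31 -0.61 -0.   -0.65 -2.39]
shift [0.0015 0.0009 0.0009]
turn units 0.01 alt -35.99
```

Request:
play_rows:
  series:
    - [-1, [0.001, 0, 0], 0]
    - [-1, [0.0015, 0, 0], 0]
    - [-1, [0.002, 0, 0], 0]
    - [-1, [0.002, 0, 0], 0]

```text
t: 6.52
eef_pos: [0.3662, 0.2723, 0.0639]
orientation: [-2.357, 1.571, -0.611]
force: [-2.2, -1.1, 4.6]
opening: 0.28
```

Request:
play_rows:
  series:
    - [-0.3, [0, 0, 0], 0]
    - [-0.2, [0, 0, 0], 0]
    - [0.1, [0, 0, 0], 0]
    - [0.5, [0, 0, 0], 0]
    - [1, [0, 0, 0], 0]
    - [1, [0, 0, 0], 0]
    - [1, [-0.01, 0, 0], 0]
    - [1, [-0.03, 0, 0], 0]

```text
t: 7.18
eef_pos: [0.365, 0.2708, 0.0917]
orientation: [2.31, 1.565, -2.228]
force: [0.8, 0.1, -0.1]
opening: 0.999
```

Request:
play_rows:
  series:
    - [1, [-0.035, 0, 0], 0]
    - [1, [-0.07, 0, 0], 0]
    - [1, [-0.11, 0, 0], 0]
    - [1, [-0.13, 0, 0], 0]
    - [1, [-0.13, 0, 0], 0]

```text
t: 7.6
eef_pos: [0.3681, 0.2746, 0.2288]
orientation: [-0.888, 1.559, 0.859]
force: [-0.2, -0.0, 0.1]
opening: 0.997
```

```bash
python3 snap.py scene4 wrist4 top4; python3 go.py .568 .372 .2 90
python3 - <<'E'
from h import *
for n,b in(("scene4",(325,110,400,200)),("top4",(120,215,190,290))):
    P=cloud(load(n+".npz"))[b[1]:b[3],b[0]:b[2]].reshape(-1,3)
    for lo,hi in((.085,.12),(.03,.06)):
        q=P[(P[:,2]>lo)&(P[:,2]<hi)&(abs(P[:,0]-.365)<.07)&(abs(P[:,1]-.27)<.07)]
        if len(q):print(n,lo,len(q),q.mean(0).round(4),q.min(0).round(4),q.max(0).round(4))
s=load("scene4.npz");cv2.imwrite("pics/s4.png",cv2.resize(s["img"][100:260,230:460,::-1],None,fx=3.4,fy=3.4))
E
```

```text
t 7.75 pos [0.3655 0.2718 0.2226] jaw 100.01 tilt [-0.001 -0.001 -1.   ] F [-0.3 -0.4 -0.8] op 0.997 j [ 1.    0.1  -0.4  -0.   -1.07 -2.39]
shift [ 0.0223 -0.2168  0.0634]
turn units 2.0 alt -34.0
scene4 0.085 95 [0.3709 0.2706 0.0971] [0.3551 0.2593 0.0853] [0.3813 0.2835 0.1067]
scene4 0.03 389 [0.3718 0.2683 0.0474] [0.3216 0.2259 0.0414] [0.4114 0.3154 0.0596]
top4 0.03 425 [0.3652 0.2663 0.0459] [0.3193 0.2297 0.0352] [0.4071 0.3142 0.0516]
```

View pics/s4.png

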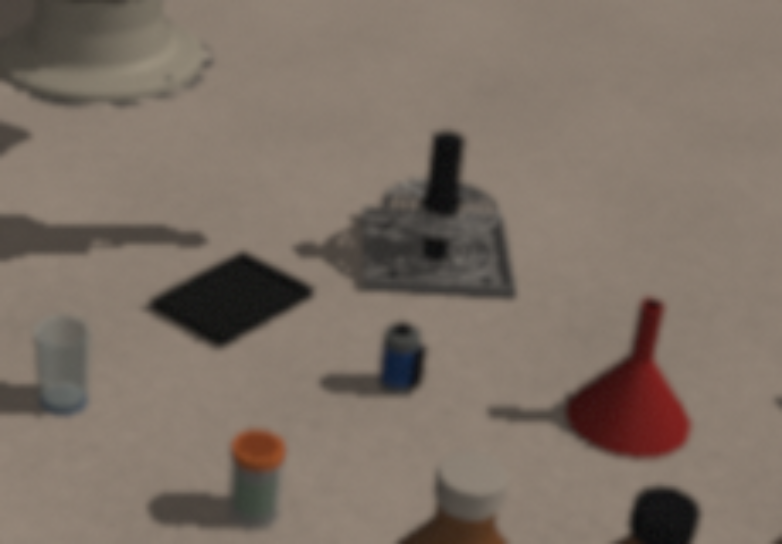

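View pics/wrist4.png

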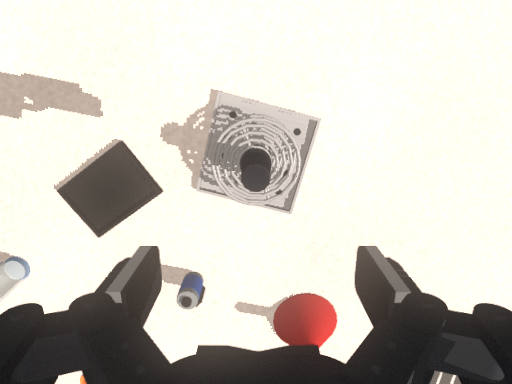

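The reel stands upright and centred in the tray, at scene crop (440,200). Next is the funnel.

Request:
play_rows:
  series:
    - [1, [0, -0.03, 0.01], 0.5]
    - [1, [0, -0.07, 0.02], 1]
    - [1, [0, -0.11, 0.03], 1.5]
    - [1, [0, -0.15, 0.045], 2]
    - [1, [0, -0.185, 0.055], 2]
    - [1, [0, -0.2, 0.063], 2]
    - [1, [0, -0.2, 0.063], 2]
    - [1, [0, -0.2, 0.063], 2]

```text
t: 8.42
eef_pos: [0.5517, 0.3687, 0.2196]
orientation: [2.3, 1.565, -2.412]
force: [-0.3, -0.2, 0.3]
opening: 1.001
```

```bash
python3 snap.py wrist5; python3 go.py .568 .372 .2 90
python3 - <<'E'
from m import *
w=load("wrist5.npz");P=cloud(w)
m=mask(w,(0,0,512,384),"red")>0
Q=P[m]; 
for lo,hi in((.086,.11),(.06,.086),(-.01,.01)):
    q=Q[(Q[:,2]>lo)&(Q[:,2]<hi)]
    if len(q):print(lo,len(q),q.mean(0).round(4),q.min(0).round(4),q.max(0).round(4))
E
```

```text
t 8.47 pos [0.5512 0.3685 0.2207] jaw 90.01 tilt [-0.004 -0.003 -1.   ] F [-0.   0.  -0.1] op 1.001 j [ 0.83  0.46  0.1  -0.   -1.22 -2.4 ]
shift [ 0.0206 -0.0169  0.0036]
turn units 0.0 alt -36.0
0.086 173 [0.5693 0.3739 0.0918] [0.5623 0.3664 0.0864] [0.5782 0.3818 0.094 ]
0.06 92 [0.5636 0.3758 0.0738] [0.5621 0.368  0.0603] [0.5689 0.3817 0.0857]
-0.01 451 [0.5566 0.3902 0.0073] [0.5287 0.3416 0.0031] [0.6109 0.4154 0.01  ]
```

View pics/wrist5.png

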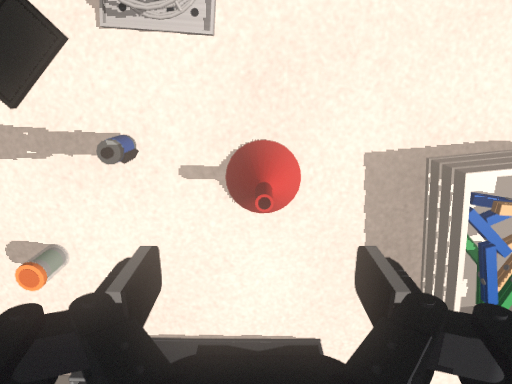

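The stem top is at (264,203), which gives a funnel axis of (0.570, 0.374). Descending.

Request:
play_rows:
  series:
    - [1, [0.02, -0.019, 0.005], 0]
    - [1, [0.05, -0.019, 0.005], 0]
    - [1, [0.085, -0.019, 0.005], 0]
    - [1, [0.115, -0.019, 0.005], 0]
    - [1, [0.14, -0.019, 0.005], 0]
    - [1, [0.155, -0.019, 0.005], 0]
    - [1, [0.16, -0.019, 0.005], 0]
    - [1, [0.16, -0.019, 0.005], 0]

```text
t: 9.13
eef_pos: [0.5695, 0.3732, 0.062]
orientation: [2.339, 1.567, -2.372]
force: [-0.4, -0.4, 1.0]
opening: 0.998
```

Request:
play_rows:
  series:
    - [-1, [0, 0, 0], 0]
    - [-1, [0, 0, 0], 0]
    - [-1, [0, 0, 0], 0]
    - [-1, [0, 0, 0], 0]
    - [-1, [0, 0, 0], 0]
    - [-1, [0, 0, 0], 0]
    - [-1, [0, 0, 0], 0]
    - [-1, [0, 0, 0], 0]
  grip_force: 30

```text
t: 9.8
eef_pos: [0.5713, 0.3743, 0.0639]
orientation: [-1.063, 1.57, 0.509]
force: [0.6, -1.3, 3.2]
opening: 0.182
```

Request:
play_rows:
  series:
    - [-1, [0, 0, 0], 0]
    - [-1, [0, 0, 0], 0]

```text
t: 9.97
eef_pos: [0.5713, 0.3742, 0.0639]
orientation: [-1.224, 1.57, 0.348]
force: [-0.8, -0.9, 2.9]
opening: 0.176
```

```bash
python3 go.py .668 -.14 .2 90
python3 - <<'E'
from m import *
w=load("wrist5.npz");P=cloud(w)
m=mask(w,(10,255,60,300),"orange"); print("can",*circ(w,m,.053))
E
```

```text
t 9.97 pos [0.5713 0.3742 0.0639] jaw 90.04 tilt [ 0.001  0.    -1.   ] F [-0.8 -0.9  2.9] op 0.176 j [ 0.82  0.62 -0.03  0.   -0.91 -2.39]
shift [-0.1362 -0.0965 -0.5143]
turn units 0.01 alt -35.99
can [0.6685 0.1225] [0.0308 0.0365]
```

Request:
play_rows:
  series:
    - [-1, [-0.02, 0, 0], 0]
    - [-1, [-0.055, 0, 0], 0]
    - [-1, [-0.095, 0, -0.01], 0]
    - [-1, [-0.12, 0, -0.04], 0]
    - [-1, [-0.13, 0, -0.08], 0]
    - [-1, [-0.13, -0.005, -0.12], 0]
    - [-1, [-0.13, -0.01, -0.16], 0]
    - [-1, [-0.13, -0.02, -0.2], 0]

```text
t: 10.63
eef_pos: [0.5901, 0.1727, 0.1933]
orientation: [0.934, 1.57, 2.507]
force: [-0.1, -0.2, -0.8]
opening: 0.178
```

```bash
python3 go.py .668 -.14 .19 90
```

```text
t 10.63 pos [0.5901 0.1727 0.1933] jaw 90.09 tilt [-0.001  0.001 -1.   ] F [-0.1 -0.2 -0.8] op 0.178 j [ 0.55  0.4  -0.07 -0.   -1.1  -2.12]
shift [ 0.003  -0.0775 -0.3128]
turn units 0.02 alt -35.98
```

Request:
play_rows:
  series:
    - [-1, [0, -0.01, -0.04], 0]
    - [-1, [0, -0.02, -0.08], 0]
    - [-1, [0, -0.03, -0.12], 0]
    - [-1, [0, -0.04, -0.16], 0]
    - [-1, [0, -0.05, -0.2], 0]
    - [-1, [0, -0.06, -0.24], 0]
    - [-1, [0, -0.07, -0.275], 0]
    - [-1, [0, -0.077, -0.3], 0]

```text
t: 11.3
eef_pos: [0.6683, -0.1289, 0.1922]
orientation: [1.518, 1.569, 3.087]
force: [-0.0, 1.4, -1.2]
opening: 0.18
```

Request:
play_rows:
  series:
    - [-1, [0, 0, -0.01], 0]
    - [-1, [0, 0, -0.013], 0]
    - [-1, [0, 0, -0.013], 0]
    - [-1, [0, 0, -0.013], 0]

```text
t: 11.63
eef_pos: [0.668, -0.1376, 0.193]
orientation: [0.989, 1.57, 2.562]
force: [-0.3, -0.4, -1.1]
opening: 0.18
```

```bash
python3 snap.py wrist6;python3 go.py .670 -.14 .067 90
```

```text
t 11.68 pos [ 0.6681 -0.1373  0.1933] jaw 90.12 tilt [-0.  0. -1.] F [-0.2 -0.1 -0. ] op 0.182 j [ 0.03  0.51  0.11 -0.   -1.17 -1.6 ]
shift [ 0.1263 -0.0019 -0.0028]
turn units 0.02 alt -35.98
```

View pics/wrist6.png

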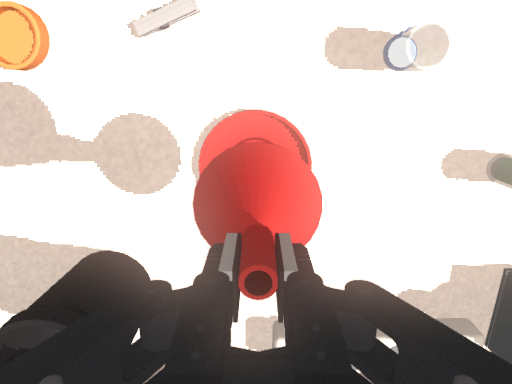

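Run:
```python
from h import *
w=load("wrist6.npz")
print(onplane(w,[[255,110],[199,158],[311,158]],.010).round(4))
P=cloud(w); print(P[283,258])
```

```text
[[ 0.6126 -0.1397  0.01  ]
 [ 0.6593 -0.1954  0.01  ]
 [ 0.6591 -0.084   0.01  ]]
[ 0.66670584 -0.13677528  0.22280893]
```

The dish centre comes out at (0.669, -0.140), agreeing with the top view. Lowering.

Request:
play_rows:
  series:
    - [-1, [0.03, -0.001, -0.002], 0]
    - [-1, [0.06, -0.001, -0.002], 0]
    - [-1, [0.085, -0.001, -0.002], 0]
    - [-1, [0.1, -0.001, -0.002], 0]
    - [-1, [0.112, -0.001, -0.002], 0]
    - [-1, [0.118, -0.001, -0.002], 0]
    - [-1, [0.12, -0.001, -0.002], 0]
    - [-1, [0.122, -0.001, -0.002], 0]

```text
t: 12.35
eef_pos: [0.6702, -0.1402, 0.0722]
orientation: [-1.74, 1.569, -0.168]
force: [0.7, -0.4, -0.3]
opening: 0.183
```

Request:
play_rows:
  series:
    - [-1, [0, 0, 0], 0]
    - [-1, [0, 0, 0], 0]
    - [-1, [0.001, 0, 0], 0]
    - [-1, [0.001, 0, 0], 0]

```text
t: 12.68
eef_pos: [0.6696, -0.1408, 0.0709]
orientation: [-1.507, 1.57, 0.064]
force: [1.3, 0.8, -1.0]
opening: 0.181
```

Request:
play_rows:
  series:
    - [-1, [0.001, 0, 0], 0]
    - [-1, [0.002, 0, 0], 0]
    - [-1, [0.003, 0, 0], 0]
    - [-1, [0.003, 0, 0], 0]

```text
t: 13.02
eef_pos: [0.6692, -0.1408, 0.067]
orientation: [1.521, 1.57, 3.092]
force: [-0.2, 0.4, -1.2]
opening: 0.181
```

Request:
play_rows:
  series:
    - [-1, [0.0005, 0, 0], 0]
    - [-1, [0.001, 0, 0], 0]
    - [-1, [0.001, 0, 0], 0]
    - [-1, [0.001, 0, 0], 0]

```text
t: 13.35
eef_pos: [0.6694, -0.141, 0.0669]
orientation: [-2.33, 1.57, -0.758]
force: [-0.4, -1.1, 3.2]
opening: 0.18
```

Contact made. Releasing.

Request:
play_rows:
  series:
    - [-0.5, [0, 0, 0], 0]
    - [-0.4, [0, 0, 0], 0]
    - [0, [0, 0, 0], 0]
    - [0.5, [0, 0, 0], 0]
    - [1, [0, 0, 0], 0]
    - [1, [0, 0, 0], 0]
    - [1, [-0.01, 0, 0], 0]
    - [1, [-0.03, 0, 0], 0]

```text
t: 14.02
eef_pos: [0.6675, -0.1406, 0.0941]
orientation: [1.481, 1.565, 3.052]
force: [0.2, -0.9, -0.7]
opening: 1.006
```

Request:
play_rows:
  series:
    - [1, [-0.035, 0, 0], 0]
    - [1, [-0.07, 0, 0], 0]
    - [1, [-0.11, 0, 0], 0]
    - [1, [-0.12, 0.03, 0.005], 1]
    - [1, [-0.12, 0.07, 0.01], 2]
    - [1, [-0.12, 0.11, 0.015], 3]
    - [1, [-0.12, 0.15, 0.02], 4]
    - [1, [-0.12, 0.19, 0.025], 5]

```text
t: 14.68
eef_pos: [0.4775, -0.1158, 0.217]
orientation: [-1.13, 1.57, 0.0]
force: [0.6, 0.5, 1.4]
opening: 0.999
```

```bash
python3 snap.py wrist7 scene7;python3 go.py .447 -.113 .19 142
python3 - <<'E'
from h import *
s=load("scene7.npz");cv2.imwrite("pics/s7.png",cv2.resize(s["img"][120:280,70:330,::-1],None,fx=3,fy=3))
P=cloud(load("wrist7.npz")); 
q=P.reshape(-1,3);q=q[(abs(q[:,0]-.669)<.05)&(abs(q[:,1]+.14)<.05)&(q[:,2]>.075)];print(len(q),q.mean(0),q.max(0)) if len(q) else 0
E
```

```text
t 14.78 pos [ 0.4724 -0.1156  0.2166] jaw 64.94 tilt [-0.004  0.001 -1.   ] F [1.7 0.4 0.4] op 0.998 j [ 0.09  0.16 -0.34 -0.   -1.07 -2.1 ]
shift [ 0.0267  0.024  -0.0083]
turn units -15.41 alt 20.59
82 [ 0.66305677 -0.13643672  0.08110111] [ 0.66816613 -0.13291902  0.09358452]
```

View pics/s7.png

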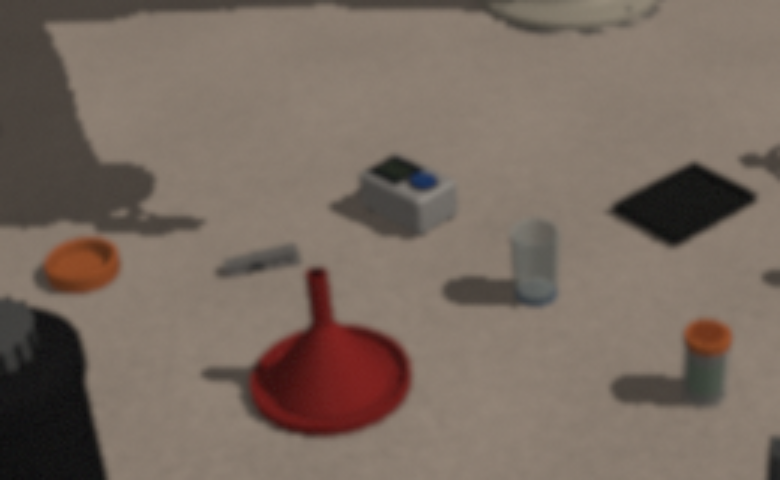

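View pics/wrist7.png

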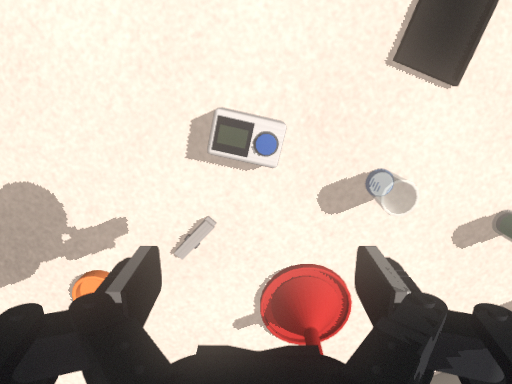

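The funnel sits in the dish with its stem up. Timer next: it is at wrist (248,137), and I'll refine its pose from that view.

Run:
```python
from m import *
w=load("wrist7.npz");P=cloud(w)
Q=P[95:180,195:300].reshape(-1,3);Q=Q[(Q[:,2]>.033)&(Q[:,2]<.047)];print("timer",len(Q),Q.mean(0).round(4),cv2.minAreaRect((Q[:,:2]*1000).astype(np.float32)))
print("btn",*circ(w,mask(w,(250,125,285,165),"bluec"),.041))
Q=P[0:95,380:512].reshape(-1,3);print("cradle z",Q[1000])
```

```text
timer 3323 [ 0.4466 -0.1136  0.0368] ((447.15423583984375, -113.91072082519531), (71.39335632324219, 45.80044937133789), 52.0802001953125)
btn [ 0.4595 -0.0984] [0.0188 0.0196]
cradle z [0.42088079 0.12771215 0.00340896]
```

Request:
play_rows:
  series:
    - [1, [0, 0.024, -0.008], -1.4]
    - [1, [0, 0.024, -0.008], -2.8]
    - [1, [0, 0.024, -0.008], -4.2]
    - [1, [0, 0.024, -0.008], -5.6]
    - [1, [0, 0.024, -0.008], -7]
    - [1, [0, 0.024, -0.008], -8.4]
    - [1, [0, 0.024, -0.008], -9.8]
    - [1, [0, 0.024, -0.008], -11.2]

```text
t: 15.45
eef_pos: [0.4548, -0.113, 0.2173]
orientation: [-2.146, 1.569, -0.027]
force: [-0.8, -0.9, -1.0]
opening: 1.0
```

```bash
python3 go.py .4475 -.114 .1 142
```

```text
t 15.45 pos [ 0.4548 -0.113   0.2173] jaw 121.41 tilt [ 0.002 -0.    -1.   ] F [-0.8 -0.9 -1. ] op 1.0 j [ 0.1   0.13 -0.38  0.   -1.06 -1.13]
shift [0.1172 0.0069 0.003 ]
turn units -4.12 alt 31.88
```

Request:
play_rows:
  series:
    - [1, [0, 0.007, 0.003], -1.4]
    - [1, [0, 0.007, 0.003], -2.8]
    - [1, [0.02, 0.007, 0.003], -4.1]
    - [1, [0.05, 0.007, 0.003], -4.1]
    - [1, [0.08, 0.007, 0.003], -4.1]
    - [1, [0.1, 0.007, 0.003], -4.1]
    - [1, [0.1, 0.007, 0.003], -4.1]
    - [1, [0.1, 0.007, 0.003], -4.1]

```text
t: 16.12
eef_pos: [0.447, -0.1142, 0.1165]
orientation: [1.245, 1.57, -2.567]
force: [1.5, -0.5, -0.4]
opening: 0.998
```

```bash
python3 snap.py wrist8; python3 go.py .4473 -.114 .010 142
```

```text
t 16.17 pos [ 0.448  -0.1141  0.1176] jaw 141.58 tilt [ 0.002 -0.001 -1.   ] F [ 0.7 -0.1  1. ] op 1.0 j [ 0.1   0.23 -0.54  0.   -0.79 -0.78]
shift [0.1076 0.0004 0.0008]
turn units -0.08 alt 35.92
```

View pics/wrist8.png

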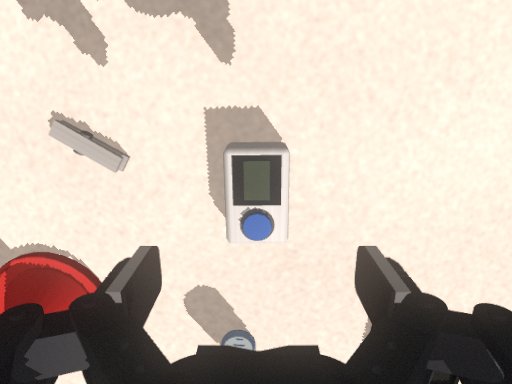

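The timer is aligned between the pads at (257,195). Descending.

Request:
play_rows:
  series:
    - [1, [0.03, 0, 0.001], 0]
    - [1, [0.06, 0, 0.001], 0]
    - [1, [0.08, 0, 0.001], 0]
    - [1, [0.095, 0, 0.001], 0]
    - [1, [0.104, 0, 0.001], 0]
    - [1, [0.107, 0, 0.001], 0]
    - [1, [0.107, 0, 0.001], 0]
    - [1, [0.107, 0, 0.001], 0]

```text
t: 16.83
eef_pos: [0.4472, -0.1133, 0.0105]
orientation: [-2.442, 1.568, 0.029]
force: [0.1, -1.3, -0.2]
opening: 0.999
```

Request:
play_rows:
  series:
    - [-1, [0, 0, 0], 0]
    - [-1, [0, 0, 0], 0]
    - [-1, [0, 0, 0], 0]
    - [-1, [0, 0, 0], 0]
    - [-1, [0, 0, 0], 0]
    - [-1, [0, 0, 0], 0]
    - [-1, [0, 0, 0], 0]
    - [-1, [0, 0, 0], 0]
  grip_force: 60

```text
t: 17.5
eef_pos: [0.4467, -0.1134, 0.0103]
orientation: [-2.528, 1.569, -0.057]
force: [-1.1, -0.0, 5.3]
opening: 0.526
```

```bash
python3 go.py .433 .1135 .14 44.7
```

```text
t 17.5 pos [ 0.4467 -0.1134  0.0103] jaw 141.57 tilt [ 0.002 -0.    -1.   ] F [-1.1 -0.   5.3] op 0.526 j [ 0.11  0.42 -0.65  0.   -0.5  -0.78]
shift [-0.1298 -0.1694  0.1515]
turn units -16.63 alt 19.37
```

Request:
play_rows:
  series:
    - [-1, [-0.02, 0, 0], 0]
    - [-1, [-0.055, 0, 0], 0]
    - [-1, [-0.09, 0, 0], 0]
    - [-1, [-0.11, -0.01, 0.01], -1.4]
    - [-1, [-0.11, -0.035, 0.035], -2.8]
    - [-1, [-0.11, -0.065, 0.06], -4.2]
    - [-1, [-0.11, -0.095, 0.09], -5.6]
    - [-1, [-0.11, -0.12, 0.11], -7]

```text
t: 18.17
eef_pos: [0.4332, 0.0507, 0.1197]
orientation: [-1.84, 1.57, 1.247]
force: [0.5, -0.9, -1.6]
opening: 0.53
```

```bash
python3 go.py .433 .1135 .12 44.7
```

```text
t 18.17 pos [0.4332 0.0507 0.1197] jaw 176.87 tilt [ 0.     0.001 -1.   ] F [ 0.5 -0.9 -1.6] op 0.53 j [ 0.49  0.19 -0.59 -0.   -0.79 -0.55]
shift [-0.0003 -0.0627  0.0037]
turn units -9.57 alt 26.43
```

Request:
play_rows:
  series:
    - [-1, [0, -0.03, 0.004], -1.4]
    - [-1, [0, -0.05, 0.004], -2.8]
    - [-1, [0, -0.063, 0.004], -4.2]
    - [-1, [0, -0.063, 0.004], -5.6]
    - [-1, [0, -0.063, 0.004], -7]
    - [-1, [0, -0.063, 0.004], -8.4]
    - [-1, [0, -0.063, 0.004], -9.5]
    - [-1, [0, -0.063, 0.004], -9.5]

```text
t: 18.83
eef_pos: [0.4338, 0.112, 0.1192]
orientation: [-0.611, 1.57, -2.983]
force: [-0.1, -0.2, -0.7]
opening: 0.521
```

Request:
play_rows:
  series:
    - [-1, [0, 0, 0], 0]
    - [-1, [0, 0, 0], 0]

```text
t: 19.0
eef_pos: [0.4341, 0.112, 0.1193]
orientation: [-0.842, 1.571, 3.066]
force: [0.1, -0.3, -1.4]
opening: 0.527
```

```bash
python3 snap.py wrist9;python3 go.py .433 .1135 .0143 44.7
```

```text
t 19.05 pos [0.4341 0.112  0.1193] jaw -136.07 tilt [-0. -0. -1.] F [-0.4 -0.6 -0.8] op 0.526 j [ 0.62  0.21 -0.57 -0.   -0.79  0.15]
shift [ 0.105  -0.0018 -0.0003]
turn units -0.15 alt 35.85
```

View pics/wrist9.png

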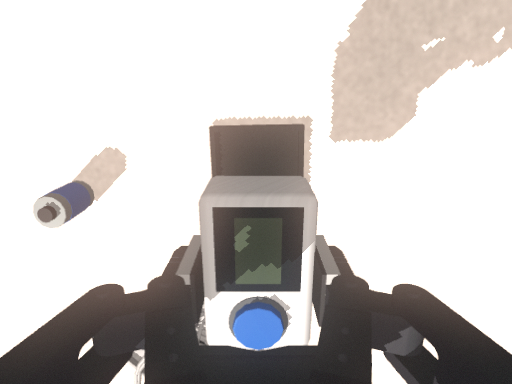

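The timer is squared over the cradle; the cradle's far corners are at (210,126) and (305,124).

Run:
```python
from h import *
w=load("wrist9.npz")
c=onplane(w,[[210,126],[305,124.5]],.009);print(c.round(4)); d=c[1]-c[0];L=np.hypot(*d[:2]);n=np.array([-d[1],d[0]])/L
print(L,np.degrees(np.arctan2(d[1],d[0])),c.mean(0)[:2]+n*.049,c.mean(0)[:2]-n*.049)
P=cloud(w);Q=P[170:350,190:325].reshape(-1,3);Q=Q[(Q[:,2]>.13)&(Q[:,2]<.155)];print(len(Q),Q.mean(0).round(4),cv2.minAreaRect((Q[:,:2]*1000).astype(np.float32)), np.linalg.lstsq(np.c_[Q[:,:2],np.ones(len(Q))],Q[:,2],rcond=None)[0])
```

```text
[[0.4925 0.1034 0.009 ]
 [0.4418 0.0531 0.009 ]]
0.07144657044687752 -135.1970796438226 [0.50167536 0.04345615] [0.43261767 0.11299056]
19074 [0.4386 0.1078 0.1453] ((434.3763732910156, 112.66908264160156), (57.74177169799805, 71.81055450439453), 43.807945251464844) [-0.04594297  0.04641637  0.16043943]
```

Request:
play_rows:
  series:
    - [-1, [0.03, -0.0016, 0], -0.15]
    - [-1, [0.06, -0.0016, 0], -0.15]
    - [-1, [0.08, -0.0016, 0], -0.15]
    - [-1, [0.092, -0.0016, 0], -0.15]
    - [-1, [0.098, -0.0016, 0], -0.15]
    - [-1, [0.101, -0.0016, 0], -0.15]
    - [-1, [0.101, -0.0016, 0], -0.15]
    - [-1, [0.101, -0.0016, 0], -0.15]

```text
t: 19.72
eef_pos: [0.4337, 0.1136, 0.019]
orientation: [2.892, 1.569, 0.532]
force: [0.0, -0.5, -1.0]
opening: 0.528
```

Request:
play_rows:
  series:
    - [-1, [0.001, 0, 0], 0]
    - [-1, [0.002, 0, 0], 0]
    - [-1, [0.003, 0, 0], 0]
    - [-1, [0.003, 0, 0], 0]

```text
t: 20.05
eef_pos: [0.4331, 0.1133, 0.0155]
orientation: [3.052, 1.57, 0.692]
force: [-0.4, 0.8, -0.1]
opening: 0.527
```

Request:
play_rows:
  series:
    - [-1, [0.0005, 0, 0], 0]
    - [-1, [0.001, 0, 0], 0]
    - [-1, [0.0015, 0, 0], 0]
    - [-1, [0.0015, 0, 0], 0]

```text
t: 20.38
eef_pos: [0.4332, 0.1133, 0.0143]
orientation: [2.244, 1.571, -0.116]
force: [-1.6, -0.6, 4.2]
opening: 0.529
```

Request:
play_rows:
  series:
    - [0.1, [0, 0, 0], 0]
    - [0.2, [0, 0, 0], 0]
    - [0.4, [0, 0, 0], 0]
    - [0.8, [0, 0, 0], 0]
    - [1, [0, 0, 0], 0]
    - [1, [0, 0, 0], 0]
    - [1, [-0.01, 0, 0], 0]
    - [1, [-0.03, 0, 0], 0]

```text
t: 21.05
eef_pos: [0.4315, 0.1123, 0.0424]
orientation: [-0.219, 1.565, -2.579]
force: [1.5, 0.1, 0.6]
opening: 0.999
```

Request:
play_rows:
  series:
    - [1, [-0.03, 0, 0], 0]
    - [1, [-0.06, 0, 0], 0]
    - [1, [-0.1, 0, 0], 0]
    - [1, [-0.14, 0, 0], 0]
    - [1, [-0.17, 0, 0], 0]
    - [1, [-0.17, 0, 0], 0]
    - [1, [-0.17, 0, 0], 0]

```text
t: 21.63
eef_pos: [0.4337, 0.1138, 0.2156]
orientation: [3.036, 1.566, 0.675]
force: [-0.0, -1.1, -0.5]
opening: 1.0
```

```bash
python3 snap.py wrist10 scene10;python3 go.py .6687 .122 .2 44
python3 - <<'E'
from h import *
w=load("wrist10.npz");P=cloud(w)
Q=P.reshape(-1,3);Q=Q[(abs(Q[:,0]-.433)<.05)&(abs(Q[:,1]-.113)<.05)];T=Q[(Q[:,2]>.036)&(Q[:,2]<.055)];print(len(T),T.mean(0).round(4),cv2.minAreaRect((T[:,:2]*1000).astype(np.float32)))
F=T[abs(T[:,2]-np.median(T[:,2]))<.003];print(np.median(T[:,2]),np.linalg.lstsq(np.c_[F[:,:2],np.ones(len(F))],F[:,2],rcond=None)[0])
s=load("scene10.npz");cv2.imwrite("pics/s10.png",cv2.resize(s["img"][140:260,230:450,::-1],None,fx=3.5,fy=3.5))
E
```

```text
t 21.73 pos [0.4323 0.1129 0.2129] jaw -135.24 tilt [-0.002 -0.001 -1.   ] F [-0.1 -1.3 -0.5] op 1.0 j [ 0.62  0.09 -0.43 -0.   -1.05  0.16]
shift [ 0.0124  0.1601 -0.1743]
turn units 0.15 alt -35.85
3238 [0.4346 0.1124 0.0407] ((433.4598388671875, 113.58941650390625), (45.87669372558594, 70.77078247070312), 44.767662048339844)
0.04044756219935969 [ 0.00444006 -0.00716697  0.03915532]
```

View pics/s10.png

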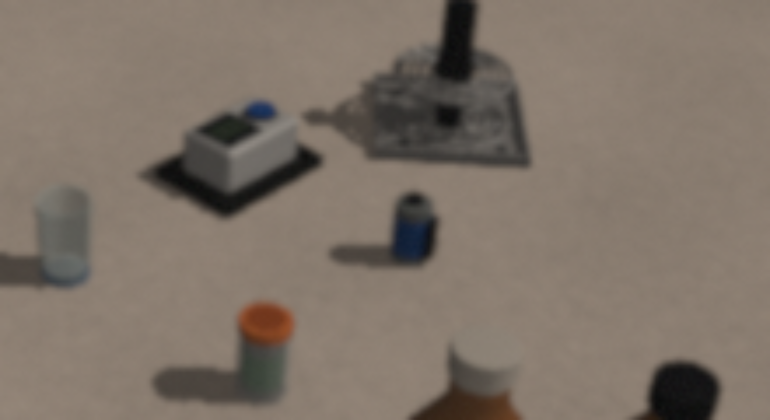

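View pics/wrist10.png

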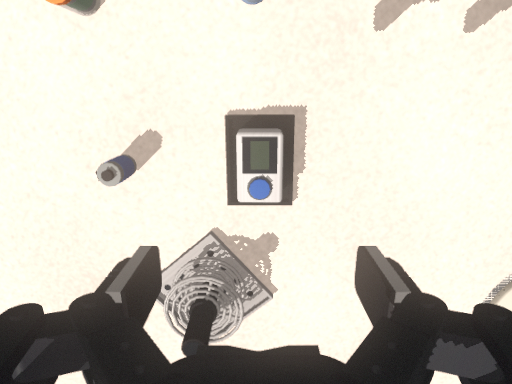

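The timer sits flat in the cradle, button up and aligned (44.8° against 44.8°). Now the canister.

Request:
play_rows:
  series:
    - [1, [0, 0.02, -0.02], -1.3]
    - [1, [0, 0.045, -0.045], -2.6]
    - [1, [0, 0.07, -0.075], -3.9]
    - [1, [0, 0.095, -0.1], -5.2]
    - [1, [0, 0.12, -0.13], -6.5]
    - [1, [0, 0.14, -0.155], -7.8]
    - [1, [0, 0.15, -0.165], -9]
    - [1, [0, 0.15, -0.165], -9]

```text
t: 22.4
eef_pos: [0.6576, 0.1226, 0.2091]
orientation: [-1.141, 1.565, -2.714]
force: [-0.2, -0.3, 0.7]
opening: 1.0
```

Request:
play_rows:
  series:
    - [1, [0, 0, 0], 0]
    - [1, [0, 0, 0], 0]

```text
t: 22.57
eef_pos: [0.6546, 0.1228, 0.2121]
orientation: [-1.253, 1.567, -2.83]
force: [-0.0, -0.2, 0.5]
opening: 0.995
```

```bash
python3 snap.py wrist11;python3 go.py .6687 .122 .024 90
python3 - <<'E'
from m import *
w=load("wrist11.npz");P=cloud(w)
Q=P.reshape(-1,3);Q=Q[(abs(Q[:,0]-.669)<.03)&(abs(Q[:,1]-.122)<.03)&(Q[:,2]>.048)&(Q[:,2]<.06)];print(len(Q),Q.mean(0).round(4),Q.min(0).round(4),Q.max(0).round(4))
E
```

```text
t 22.62 pos [0.6546 0.1229 0.213 ] jaw -90.28 tilt [-0.002 -0.001 -1.   ] F [ 0.3 -0.1  0.5] op 1.004 j [ 0.43  0.47  0.09 -0.   -1.2   1.14]
shift [0.189  0.0145 0.0007]
turn units -0.06 alt 35.94
985 [0.6711 0.12   0.0533] [0.6544 0.1041 0.0483] [0.6869 0.1357 0.0561]
```

View pics/wrist11.png

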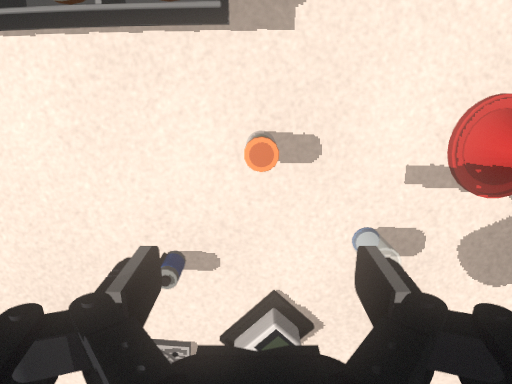

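The canister lid is at (261,155); two views average to (0.670, 0.121). Descending.

Request:
play_rows:
  series:
    - [1, [0.03, 0.015, 0.002], 0]
    - [1, [0.065, 0.015, 0.002], 0]
    - [1, [0.1, 0.015, 0.002], 0]
    - [1, [0.135, 0.015, 0.002], 0]
    - [1, [0.16, 0.015, 0.002], 0]
    - [1, [0.18, 0.015, 0.002], 0]
    - [1, [0.188, 0.015, 0.002], 0]
    - [1, [0.188, 0.015, 0.002], 0]

```text
t: 23.28
eef_pos: [0.6688, 0.1206, 0.0241]
orientation: [-1.22, 1.566, -2.795]
force: [-0.2, -0.1, 0.4]
opening: 0.994
```

Request:
play_rows:
  series:
    - [1, [0, 0, 0], 0]
    - [-1, [0, 0, 0], 0]
    - [-1, [0, 0, 0], 0]
    - [-1, [0, 0, 0], 0]
    - [-1, [0, 0, 0], 0]
    - [-1, [0, 0, 0], 0]
    - [-1, [0, 0, 0], 0]
    - [-1, [0, 0, 0], 0]
  grip_force: 30

```text
t: 23.95
eef_pos: [0.6715, 0.1211, 0.0269]
orientation: [1.759, 1.569, 0.184]
force: [-1.1, 0.6, 4.8]
opening: 0.374
```

Request:
play_rows:
  series:
    - [-1, [0, 0, 0], 0]
    - [-1, [0, 0, 0], 0]

```text
t: 24.12
eef_pos: [0.6715, 0.1211, 0.0269]
orientation: [1.71, 1.569, 0.136]
force: [-1.5, -0.5, 6.3]
opening: 0.378
```

```bash
python3 go.py .544 -.363 .2 90
```

```text
t 24.12 pos [0.6715 0.1211 0.0269] jaw -90.2 tilt [ 0.002  0.    -1.   ] F [-1.5 -0.5  6.3] op 0.378 j [ 0.42  0.66 -0.06  0.   -0.84  1.15]
shift [-0.1734 -0.1255  0.4845]
turn units -0.04 alt 35.96
```

Request:
play_rows:
  series:
    - [-1, [-0.02, 0, 0], 0]
    - [-1, [-0.055, 0, 0], 0]
    - [-1, [-0.095, 0, 0], 0]
    - [-1, [-0.13, 0, 0.01], 0]
    - [-1, [-0.15, -0.01, 0.045], 0]
    - [-1, [-0.15, -0.02, 0.085], 0]
    - [-1, [-0.15, -0.03, 0.125], 0]
    - [-1, [-0.15, -0.04, 0.165], 0]

```text
t: 24.78
eef_pos: [0.6292, -0.045, 0.1757]
orientation: [-2.941, 1.57, 1.769]
force: [1.0, -0.6, -1.2]
opening: 0.378
```

Request:
play_rows:
  series:
    - [-1, [0, -0.01, 0.04], 0]
    - [-1, [0, -0.02, 0.08], 0]
    - [-1, [0, -0.03, 0.12], 0]
    - [-1, [0, -0.04, 0.16], 0]
    - [-1, [0, -0.05, 0.2], 0]
    - [-1, [0, -0.06, 0.24], 0]
    - [-1, [0, -0.07, 0.275], 0]
    - [-1, [0, -0.075, 0.29], 0]

```text
t: 25.45
eef_pos: [0.5521, -0.3374, 0.1748]
orientation: [-1.756, 1.569, 2.948]
force: [0.4, 0.1, -0.3]
opening: 0.373
```

```bash
python3 go.py .545 -.363 .18 90
```

```text
t 25.45 pos [ 0.5521 -0.3374  0.1748] jaw -90.46 tilt [-0.002  0.    -1.   ] F [ 0.4  0.1 -0.3] op 0.373 j [-0.3   0.46 -0.01  0.   -1.1   1.86]
shift [-0.0052 -0.0069  0.0257]
turn units -0.09 alt 35.91
```

Request:
play_rows:
  series:
    - [-1, [0, -0.005, 0.015], 0]
    - [-1, [0.02, -0.007, 0.025], 0]
    - [-1, [0.04, -0.007, 0.026], 0]
    - [-1, [0.06, -0.007, 0.026], 0]
    - [-1, [0.06, -0.007, 0.026], 0]
    - [-1, [0.06, -0.007, 0.026], 0]

```text
t: 25.95
eef_pos: [0.5461, -0.3593, 0.1143]
orientation: [-1.904, 1.567, 2.804]
force: [-0.0, 0.5, 0.4]
opening: 0.374
```

```bash
python3 snap.py wrist12 top12 scene12; python3 go.py .545 -.363 .0309 90
python3 - <<'E'
from h import *
t=load("top12.npz");s=load("scene12.npz")
a=cv2.resize(t["img"][130:230,340:440,::-1],(400,400));b=cv2.resize(s["img"][130:230,50:150,::-1],(400,400))
cv2.imwrite("pics/c12.png",np.hstack([a,b]))
E
```

```text
t 26.1 pos [ 0.548  -0.3598  0.1174] jaw -90.18 tilt [ 0.002 -0.001 -1.   ] F [-0.6  0.2  0.2] op 0.373 j [-0.33  0.53 -0.06  0.   -0.98  1.9 ]
shift [ 0.0864 -0.0032  0.0031]
turn units -0.04 alt 35.96
```

View pics/wrist12.png

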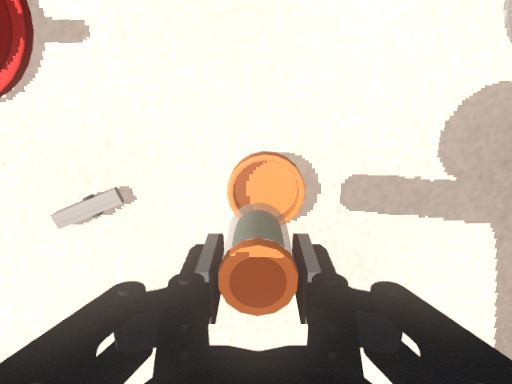

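View pics/c12.png

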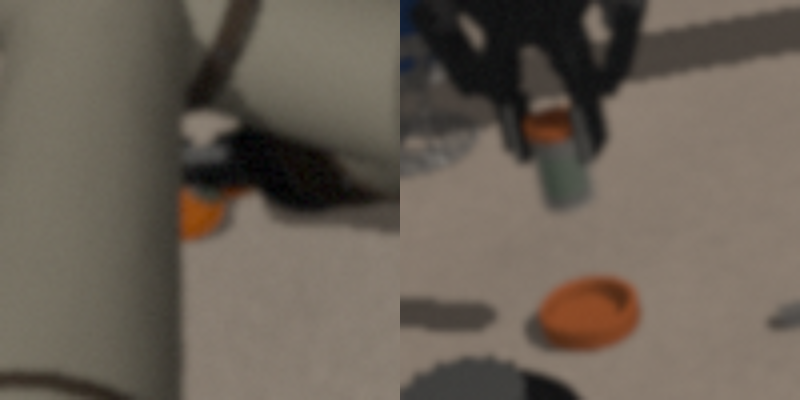

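The wrist view shows the canister upright and the cup rim spanning columns 228–306, with its far edge at row 152.

Run:
```python
from h import *
w=load("wrist12.npz")
print(onplane(w,[[267,152],[228,188],[306,188]],.016).round(4))
P=cloud(w); 
Q=P[240:315,215:300].reshape(-1,3);Q=Q[(Q[:,2]>.138)&(Q[:,2]<.15)]; print(len(Q),Q.min(0),Q.max(0))
```

```text
[[ 0.5752 -0.3656  0.016 ]
 [ 0.5478 -0.3362  0.016 ]
 [ 0.5476 -0.3951  0.016 ]]
4912 [ 0.52978197 -0.37498529  0.13801886] [ 0.5625392  -0.3417784   0.14997965]
```

Request:
play_rows:
  series:
    - [-1, [0, -0.002, 0.0055], 0]
    - [-1, [0.025, -0.002, 0.0055], 0]
    - [-1, [0.045, -0.002, 0.0055], 0]
    - [-1, [0.06, -0.002, 0.0055], 0]
    - [-1, [0.07, -0.002, 0.0055], 0]
    - [-1, [0.077, -0.002, 0.0055], 0]
    - [-1, [0.08, -0.002, 0.0055], 0]
    - [-1, [0.08, -0.002, 0.0055], 0]

```text
t: 26.77
eef_pos: [0.5452, -0.3652, 0.0359]
orientation: [0.715, 1.571, -0.86]
force: [-0.3, -0.2, -0.8]
opening: 0.375
```

Request:
play_rows:
  series:
    - [-1, [0.001, 0, 0], 0]
    - [-1, [0.002, 0, 0], 0]
    - [-1, [0.002, 0, 0], 0]
    - [-1, [0.002, 0, 0], 0]

```text
t: 27.1
eef_pos: [0.5453, -0.3652, 0.0344]
orientation: [1.187, 1.57, -0.388]
force: [0.0, 0.2, -1.2]
opening: 0.374
```

Request:
play_rows:
  series:
    - [-1, [0.001, 0, 0], 0]
    - [-1, [0.002, 0, 0], 0]
    - [-1, [0.003, 0, 0], 0]
    - [-1, [0.003, 0, 0], 0]

```text
t: 27.43
eef_pos: [0.545, -0.3651, 0.031]
orientation: [0.006, 1.571, -1.569]
force: [-0.6, 0.1, 0.3]
opening: 0.377
```

Request:
play_rows:
  series:
    - [-1, [0.0005, 0, 0], 0]
    - [-1, [0.001, 0, 0], 0]
    - [-1, [0.001, 0, 0], 0]

```text
t: 27.68
eef_pos: [0.5451, -0.3651, 0.0309]
orientation: [0.307, 1.57, -1.267]
force: [-2.0, 1.8, 5.6]
opening: 0.374
```

Contact made at the expected height. Releasing and retreating.

Request:
play_rows:
  series:
    - [-0.1, [0, 0, 0], 0]
    - [0, [0, 0, 0], 0]
    - [0.2, [0, 0, 0], 0]
    - [0.6, [0, 0, 0], 0]
    - [1, [0, 0, 0], 0]
    - [1, [0, 0, 0], 0]
    - [1, [-0.01, 0, 0], 0]
    - [1, [-0.03, 0, 0], 0]

```text
t: 28.35
eef_pos: [0.5432, -0.3642, 0.0577]
orientation: [-2.008, 1.565, 2.7]
force: [0.6, -0.1, -1.0]
opening: 1.005
```

Request:
play_rows:
  series:
    - [1, [-0.035, 0, 0], 0]
    - [1, [-0.07, 0, 0], 0]
    - [1, [-0.11, 0, 0], 0]
    - [1, [-0.15, 0, 0], 0]
    - [1, [-0.17, -0.02, 0], 0]
    - [1, [-0.17, -0.06, 0.01], 0]
    - [1, [-0.17, -0.1, 0.02], 0]
    - [1, [-0.17, -0.1, 0.02], 0]

```text
t: 29.02
eef_pos: [0.4391, -0.3848, 0.2317]
orientation: [-2.47, 1.57, 2.234]
force: [0.5, 0.4, -0.2]
opening: 1.003
```

Request:
play_rows:
  series:
    - [1, [0, 0, 0], 0]
    - [1, [0, 0, 0], 0]
    - [1, [0, 0, 0], 0]

```text
t: 29.27
eef_pos: [0.4458, -0.3847, 0.2301]
orientation: [1.049, 1.57, -0.525]
force: [-0.4, 0.6, 0.3]
opening: 0.995
```

```bash
python3 snap.py wrist13 top13 scene13
python3 - <<'E'
from h import *
for n in ("wrist13","scene13","top13"):
    w=load(n+".npz");Q=cloud(w).reshape(-1,3)
    for k,x,y,lo,hi in (("can",.545,-.364,.045,.065),("cas",.534,.223,.035,.06),("reeltop",.365,.271,.085,.12),("fun",.669,-.14,.08,.11)):
        q=Q[(abs(Q[:,0]-x)<.04)&(abs(Q[:,1]-y)<.04)&(Q[:,2]>lo)&(Q[:,2]<hi)]
        if len(q)>5: print(n,k,len(q),((q.min(0)+q.max(0))/2).round(4),q[:,2].max().round(4))
E
```

```text
wrist13 can 1096 [ 0.5438 -0.3646  0.0525] 0.0599
scene13 can 130 [ 0.5464 -0.3658  0.0528] 0.0603
scene13 cas 93 [0.5385 0.224  0.0432] 0.0514
scene13 reeltop 92 [0.3666 0.2722 0.0955] 0.1051
scene13 fun 77 [ 0.6709 -0.1406  0.0886] 0.0966
top13 cas 81 [0.5336 0.2261 0.0451] 0.0541
top13 reeltop 94 [0.3633 0.2744 0.0977] 0.1082
top13 fun 38 [ 0.6666 -0.1383  0.0914] 0.1001
```

View pics/wrist13.png

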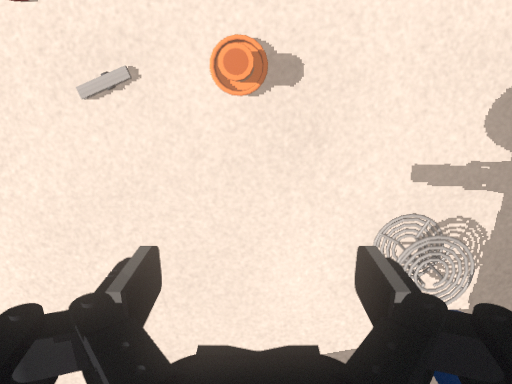

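View pics/scene13.png

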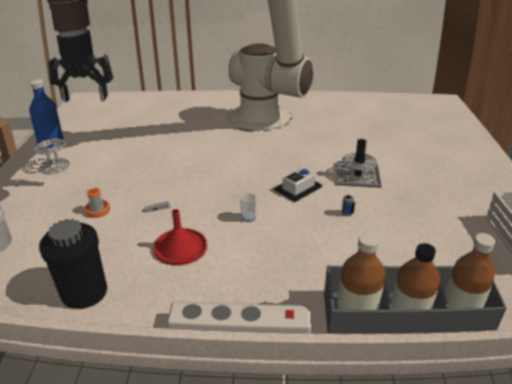

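View pics/top13.png

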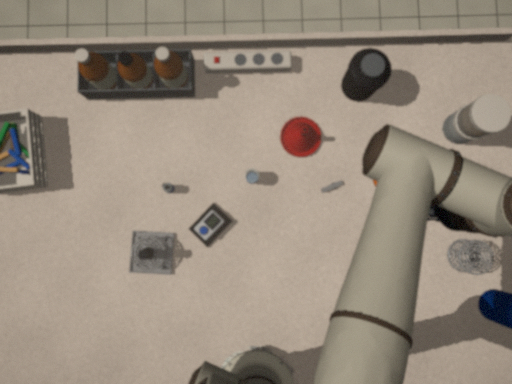

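Canister upright in the cup, wrist (236,62); the other three pieces are seated. The glass at scene (248,208) and the cassette at (348,205) are where they started. Handing in.

```bash
python3 -c "
from cell import *
print(close_job())"
```

```text
the job is handed in; nothing more can be done
None
```

I put all four pieces away in the order asked: reel, funnel, timer, then canister. Each was lowered until the wrist felt light contact of about 3–6 N, then released, and the job was handed in at about 29.4 s.

**Last checks:**
- **Reel:** it stands column-up and within a few mm of centre in the steel tray.
- **Funnel:** it stands mouth-down in the red dish with its stem up.
- **Timer:** checked right after release, it was flat and button-up, lying at 44.8° along the cradle and within about 1 mm of its centre.
- **Canister:** it stands upright inside the orange cup. The final top view of it was blocked by the arm, so that rests on the wrist and scene views.
- **Left alone:** the glass and the blue cassette look unmoved in both the scene and top views.

The scene camera read about 3–5 mm farther in x than the other two. I relied on the wrist and top cameras, and every holder had more room to spare than that.

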